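# Find the lid that rocks and snap it home

### The arm

A 6-joint arm with a two-finger parallel gripper is mounted at the origin on the work surface. World frame = base frame: x ahead of the robot, y to its left, z up, the work surface at z = 0. Lengths are in mm, angles in rad, forces in N, time in s.
With the tool pointing down it reaches from about 400 to 925 mm from the base axis. Payload 12.5 kg.
Tool frame: the origin (TCP) lies midway between the tips of the shut fingers; the grasp point (between the pads) lies env.grasp_offset behind it (env.grasp_offset is the distance from the TCP to the grasp point, in mm); x points along the fingers, y is the direction in which the jaws open and shut, and the axes are right-handed (so a half turn about x gives the same grasp; the last joint's range is limited). The gripper opens to 95 mm and grips with 3 to 60 N. Pads are 20 mm wide; open, the fingers measure 119 mm over their backs; the gripper's body (75 mm by 180 mm) begins 59 mm behind the grasp point.
Start: joints at [1.1, 0.491, 1.559, -0, 1.092, -0.106], TCP at [222.961, 583.897, 214.661] pointing down, gripper open.
Joint ranges: [-3.1, 3.1], [-0.84, 2.19], [0.05, 2.79], [-1.13, 4.28], [0.06, 2.93], [-2.69, 2.69]. Speed limits (rad/s): [2.22, 2.22, 2.79, 3.14, 3.14, 3.14].

### API

Orientations are given as [roll, pitch, yaw] about the fixed x, y, z axes, in that order (R = Rz(yaw) Ry(pitch) Rx(roll)).
In Python, from cell import env gives the robot as it stands.
- The arm moves only by the tool apply_moves, never from a script. Its arguments are lists of equal length, an entry for each row: "offset": the shift along the world's x, y, z in units of 25 mm (1.0 is 25 mm), a list of three; "yaw": the turn about the world's z in units of 6 degrees (1.0 is 6 degrees); "jaw": the closure, from -1 (fully open) to 1 (shut), so that 0 is half open. A call has 1 to 20 rows; each row is the pose to reach, as a shift and turn from the pose measured when the call began; what a row does not reach only later rows make up. A row lasts 1/8 s, in which the tool goes at most 62.5 mm and 10.7 degrees, less where a joint would pass 70% of its speed; a pose out of reach is approached as far as the arm can. A call with a gripper value outside its range is refused whole. The fingers move at their own pace and stop on an object; the grip force is fixed at half the most. Time passes only in rows, so rows that repeat a pose let the fingers close. It gives the time, the measured TCP pose, the force and the opening at its end, in the units of the state.
- env.state(): the state, without advancing time (a new reading comes with each control period).
- env.read_camera(name): name is "scene" or "side" or "wrist"; returns a dict with "frame" (480x640x3 uint8, red, green, blue), "fx", "fy", "cx", "cy" (pixels), "xyz" and "rotation" of the camera in the world; the wrist camera has in their place "hand_eye" (4x4, takes a point from camera to tool coordinates, whose origin is the TCP and whose axes are the tool frame's). Camera axes: x right, y down, z forward; pixel columns grow to the right and rows downward; lengths in mm; the calibration is good to about 2 mm. The wrist camera is an equidistant fisheye: a pixel r from the principal point sees the ray r / f radians off the axis. A picture is of the moment at which its call begins: read the wrist's pose just before it. There is no depth.
- env.job_done(): hands the job in, once; it reports no verdict.
The state is a dict: "t": time; "joints": joint angles; "qvel": joint speeds; "tau": joint torques, N m; "eef_pos": TCP position; "tcp_rot": TCP orientation; "ft_force": force on the tool from outside, world axes, zero at the start; "moment": the same for the moment, N m; "opening": opening from 0.0 (shut) to 1.0 (fully open).
Only numpy, scipy, OpenCV 4.12 (cv2) and the standard library are available. Lean on these libraries where they do the work, as an engineer would, in place of code of your own. Each camera call takes 0.05 s, during which the arm holds its last target.

### The job

These five lidded tubs are about to go into the fridge, but one lid is not snapped on. Press on one end of each lid in turn until you find the one that rocks, then press that lid down in its middle until it sits fully home. Only press: leave the tubs standing where they are, do not lift anything, and leave the other things alone.

Things in the scene. Friction and masses are not known exactly. Their poses are not given: they have to be found in the camera images.
- tub_a: loose, filled tub (0.3 to 0.8 kg) of plain white plastic standing on the sheet pan, one of five alike but for their depth: 76 mm (its x) by 112 mm (its y), straight walls, rim 47 to 75 mm above its underside, no two the same, so the lid's height does not tell if it is home; origin at the centre of its underside, z up
- lid_a (a point): middle of the top of tub_a's white lid, 84 (x) x 120 mm (y), all alike; flat top panel 64 x 100 mm; axes tilt with it. Home: top 4.5 mm above rim, gives about 1 mm. Not snapped on: level, 4 mm too high, on beads midway along its long sides; 2 N about 45 mm from middle along y tips that end 3 mm down (0.07 rad), springs back; some 10 N (15 N is ample) within 10 mm of middle sends it home to stay
- tub_b: loose, filled tub (0.3 to 0.8 kg) of plain white plastic standing on the sheet pan, one of five alike but for their depth: 76 mm (its x) by 112 mm (its y), straight walls, rim 47 to 75 mm above its underside, no two the same, so the lid's height does not tell if it is home; origin at the centre of its underside, z up
- lid_b (a point): middle of the top of tub_b's white lid, 84 (x) x 120 mm (y), all alike; flat top panel 64 x 100 mm; axes tilt with it. Home: top 4.5 mm above rim, gives about 1 mm. Not snapped on: level, 4 mm too high, on beads midway along its long sides; 2 N about 45 mm from middle along y tips that end 3 mm down (0.07 rad), springs back; some 10 N (15 N is ample) within 10 mm of middle sends it home to stay
- tub_c: loose, filled tub (0.3 to 0.8 kg) of plain white plastic standing on the sheet pan, one of five alike but for their depth: 76 mm (its x) by 112 mm (its y), straight walls, rim 47 to 75 mm above its underside, no two the same, so the lid's height does not tell if it is home; origin at the centre of its underside, z up
- lid_c (a point): middle of the top of tub_c's white lid, 84 (x) x 120 mm (y), all alike; flat top panel 64 x 100 mm; axes tilt with it. Home: top 4.5 mm above rim, gives about 1 mm. Not snapped on: level, 4 mm too high, on beads midway along its long sides; 2 N about 45 mm from middle along y tips that end 3 mm down (0.07 rad), springs back; some 10 N (15 N is ample) within 10 mm of middle sends it home to stay
- tub_d: loose, filled tub (0.3 to 0.8 kg) of plain white plastic standing on the sheet pan, one of five alike but for their depth: 76 mm (its x) by 112 mm (its y), straight walls, rim 47 to 75 mm above its underside, no two the same, so the lid's height does not tell if it is home; origin at the centre of its underside, z up
- lid_d (a point): middle of the top of tub_d's white lid, 84 (x) x 120 mm (y), all alike; flat top panel 64 x 100 mm; axes tilt with it. Home: top 4.5 mm above rim, gives about 1 mm. Not snapped on: level, 4 mm too high, on beads midway along its long sides; 2 N about 45 mm from middle along y tips that end 3 mm down (0.07 rad), springs back; some 10 N (15 N is ample) within 10 mm of middle sends it home to stay
- tub_e: loose, filled tub (0.3 to 0.8 kg) of plain white plastic standing on the sheet pan, one of five alike but for their depth: 76 mm (its x) by 112 mm (its y), straight walls, rim 47 to 75 mm above its underside, no two the same, so the lid's height does not tell if it is home; origin at the centre of its underside, z up
- lid_e (a point): middle of the top of tub_e's white lid, 84 (x) x 120 mm (y), all alike; flat top panel 64 x 100 mm; axes tilt with it. Home: top 4.5 mm above rim, gives about 1 mm. Not snapped on: level, 4 mm too high, on beads midway along its long sides; 2 N about 45 mm from middle along y tips that end 3 mm down (0.07 rad), springs back; some 10 N (15 N is ample) within 10 mm of middle sends it home to stay
- pan: fixed aluminium sheet pan on the bench, 340 mm (x) by 530 mm (y), floor 3 mm above the bench, rim 25 mm high; origin at the centre of its underside. It holds the tubs, the jar and the pencil; the tubs' places, turn and order vary
- jar: loose closed glass jar with a steel lid, 62 mm across, 85 mm tall, standing among the tubs; origin at the centre of its underside. Not part of the job
- pencil: loose flat carpenter's pencil, 14 x 115 x 8 mm, lying on the pan between the two rows of tubs, long along its y; origin at the centre of its underside. Not part of the job
- squash: loose butternut squash standing left of the pan, 104 mm across, 180 mm tall; origin at the centre of its underside. Not part of the job
- gourd: loose green gourd standing left of the pan, 94 mm across, 80 mm tall; origin at the centre of its underside. Not part of the job
- tape: loose roll of packing tape lying right of the pan, 104 mm across, 48 mm high; origin at the centre of its underside. Not part of the job
- brush: loose hand brush lying right of the pan; origin at the centre of its underside. Not part of the job
Mind the look-alikes: they are no part of the job. What is shaped like the tub_a but turquoise or yellow is not meant.

How it is judged:
By the outcome, as a careful person would: the job done as asked, in the order asked, and still so for the second after the job is handed in, with the robot touching nothing.
It also fails if it takes over 48 s, if anything falls off the work surface, if the arm or the gripper's body presses on something with over 40 N, if the wrist force passes 120 N, or if a joint passes its speed limit or range.

## Working session

There is one attempt and no reset: what is moved stays moved. The work goes in short steps, Python scripts to look and compute and a tool call to move; the robot and the scene stay as the last step left them, time stands still between calls to the robot, and variables do not carry over. Pictures are saved under pics/ and viewed, and the job is handed in when it is done.

Besides the shell and the picture viewer there is one more tool, called after "Emit:" as a command line: name --pt "numbers of a row" for each row, then --argument value for the rest. apply_moves: Moves the arm, as the interface text tells. Its arguments: {"type":"object","properties":{"offset":{"type":"array"},"yaw":{"type":"array"},"jaw":{"type":"array"}},"required":["offset","yaw","jaw"]}

```bash
ls; mkdir -p pics
python3 - <<'E'
from cell import env
import cv2
s=env.state();print(s)
for n in ["scene","side","wrist"]:
    c=env.read_camera(n);cv2.imwrite(f"pics/{n}0.png",c["frame"][:,:,::-1])
    print(n,{k:v for k,v in c.items() if k!="frame"})
print(env.grasp_offset)
E
```

```text
pics
{'t': 0.0, 'joints': array([ 1.10042296e+00,  4.91581032e-01,  1.55946559e+00, -6.85795488e-06,
        1.09167993e+00, -1.05614240e-01]), 'qvel': array([-1.08282323e-04, -7.21233999e-04, -4.92543284e-04,  6.94116056e-04,
       -1.00068530e-03,  7.15833621e-05]), 'tau': array([-3.12435359e-04, -6.12643862e+01, -2.58193284e+01,  6.92458847e-02,
        4.81207995e-02, -6.77291882e-05]), 'eef_pos': array([222.82899356, 583.66449518, 214.04284709]), 'tcp_rot': array([-1.67104667,  1.56966241, -2.03580263]), 'ft_force': array([ 0.82058212,  0.16755166, -0.47706131]), 'moment': array([ 0.00795337,  0.00868245, -0.02923951]), 'opening': 1.0046637323274228}
scene {'fx': 538.3162242043118, 'fy': 538.3162242043118, 'cx': 320.48021510620066, 'cy': 240.12662770755915, 'xyz': array([1277.06440719, -548.46513743,  851.08182236]), 'rotation': array([-2.20665201,  0.01089471,  0.99772996])}
side {'fx': 603.4939690944549, 'fy': 603.4939690944549, 'cx': 314.3931192172197, 'cy': 255.22721600014225, 'xyz': array([-309.79978243, 1192.72790278, 1125.74381682]), 'rotation': array([-2.20466467e+00,  2.25726365e-03, -2.59363730e+00])}
wrist {'fx': 371.64829954431775, 'fy': 371.64829954431775, 'cx': 320.92176822831203, 'cy': 244.09389513667546, 'hand_eye': array([[-1.50738815e-03, -2.50663198e-01,  9.68073184e-01,
        -1.69892949e+02],
       [ 9.99998839e-01, -1.59743521e-04,  1.51573724e-03,
         5.80777238e-01],
       [-2.25296125e-04,  9.68074344e-01,  2.50663148e-01,
        -7.10019805e+01],
       [ 0.00000000e+00,  0.00000000e+00,  0.00000000e+00,
         1.00000000e+00]])}
18.8
```

View pics/scene0.png

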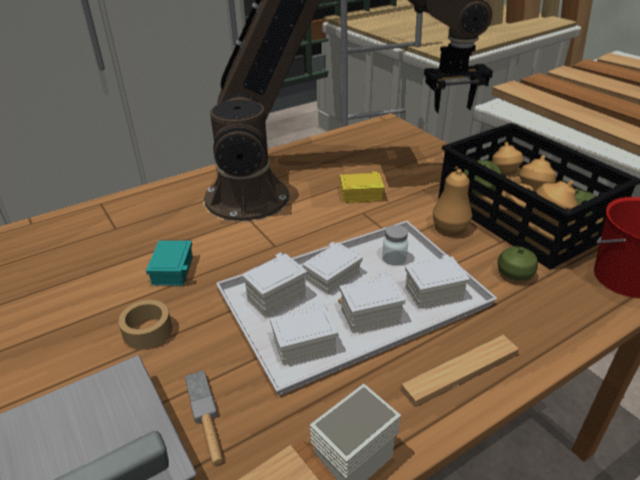

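View pics/side0.png

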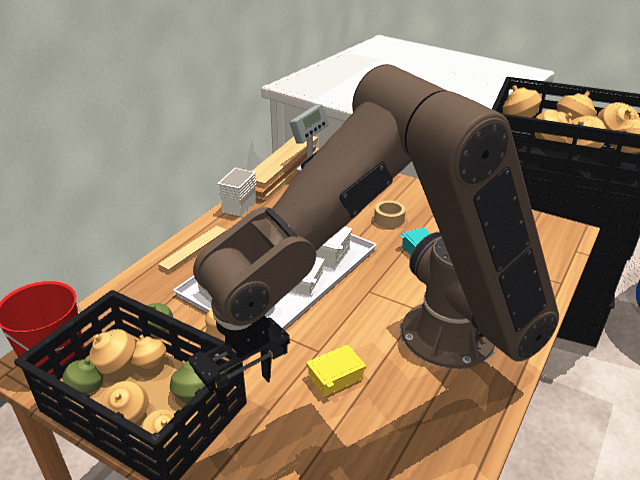

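View pics/wrist0.png

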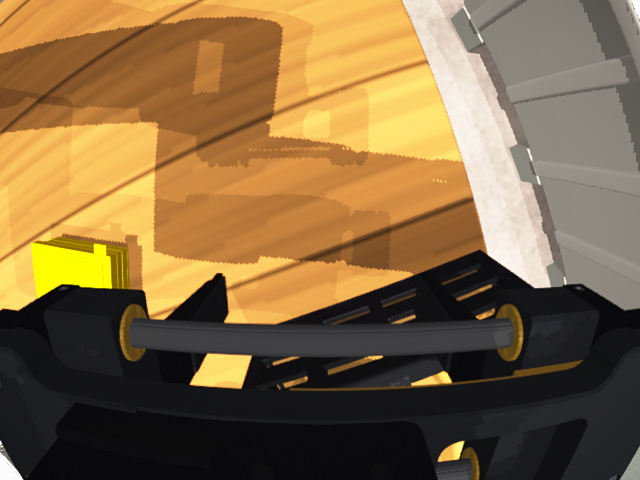

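The scene view shows five white tubs on the pan at about x 245–470, y 245–360. The jar is at (396,245). The wrist camera sees only the bench, with the yellow decoy at far left. I'll zoom into the pan.

```bash
python3 - <<'E'
import cv2
im=cv2.imread("pics/scene0.png")[215:385,210:505]
cv2.imwrite("pics/crop0.png",cv2.resize(im,None,fx=2.7,fy=2.7,interpolation=cv2.INTER_CUBIC))
E
cat > h.py <<'E'
import numpy as np, cv2
from scipy.spatial.transform import Rotation as R
def Rm(e): return R.from_euler('xyz',e).as_matrix()
def proj(c,P):
    P=np.atleast_2d(P); q=(P-c['xyz'])@Rm(c['rotation'])
    return np.c_[c['fx']*q[:,0]/q[:,2]+c['cx'],c['fy']*q[:,1]/q[:,2]+c['cy']]
def ray(c,uv):
    d=np.array([(uv[0]-c['cx'])/c['fx'],(uv[1]-c['cy'])/c['fy'],1.]);return c['xyz'],Rm(c['rotation'])@d
def atz(c,uv,z):
    o,d=ray(c,uv);return o+d*(z-o[2])/d[2]
def wcam(s,c):
    T=np.eye(4);T[:3,:3]=Rm(s['tcp_rot']);T[:3,3]=s['eef_pos'];return T@c['hand_eye']
def wray(s,c,uv):
    T=wcam(s,c);x=(uv[0]-c['cx'])/c['fx'];y=(uv[1]-c['cy'])/c['fy'];r=np.hypot(x,y)+1e-12
    d=np.array([x/r*np.sin(r),y/r*np.sin(r),np.cos(r)]);return T[:3,3],T[:3,:3]@d
def watz(s,c,uv,z):
    o,d=wray(s,c,uv);return o+d*(z-o[2])/d[2]
def wproj(s,c,P):
    T=wcam(s,c);q=(np.atleast_2d(P)-T[:3,3])@T[:3,:3];rho=np.hypot(q[:,0],q[:,1]);th=np.arctan2(rho,q[:,2])
    return np.c_[c['cx']+c['fx']*th*q[:,0]/rho,c['cy']+c['fy']*th*q[:,1]/rho]
E
python3 - <<'E'
import sys;sys.path.insert(0,'.')
from h import *;from cell import env
s=env.state();print(s['t'],Rm(s['tcp_rot']).round(3)); c=dict(fx=538.316,fy=538.316,cx=320.48,cy=240.127,xyz=np.array([1277.06440719, -548.46513743,  851.08182236]),rotation=[-2.20665201,  0.01089471,  0.99772996])
for uv,z in [((219,291),25),((406,223),25),((494,297),25),((281,381),25),((396,245),80)]: print(uv,atz(c,uv,z).round())
T=np.eye(4);T[:3,:3]=Rm(s['tcp_rot']);T[:3,3]=s['eef_pos']
E
```

```text
0.15 [[-0.     0.357  0.934]
 [-0.001  0.934 -0.357]
 [-1.    -0.001 -0.   ]]
(219, 291) [ 368. -250.   25.]
(406, 223) [394. 285.  25.]
(494, 297) [729. 259.  25.]
(281, 381) [ 671. -258.   25.]
(396, 245) [511. 150.  80.]
```

View pics/crop0.png

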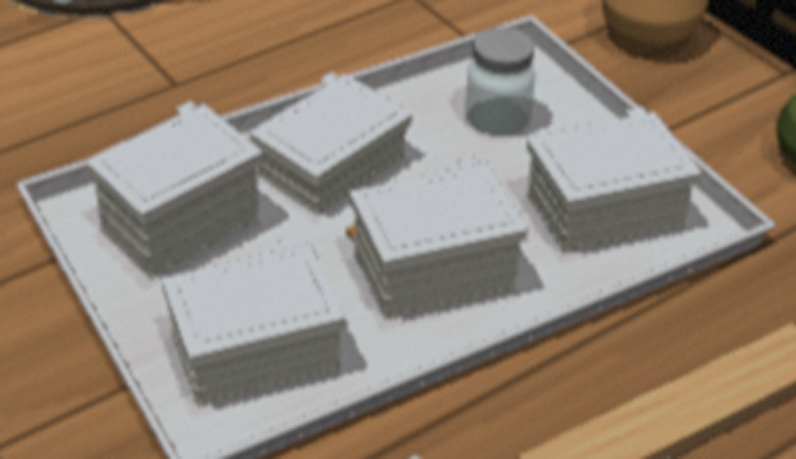

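Emit:
apply_moves --pt "0 0 2" --pt "0.5 -1 4" --pt "2 -3 4.6" --pt "3.5 -5.2 4.6" --pt "5 -7.4 4.6" --pt "6.4 -9.6 4.6" --pt "7.8 -11.6 4.6" --pt "9.2 -13.6 4.6" --pt "10.6 -15.6 4.6" --pt "12 -17.6 4.6" --pt "13.4 -19.6 4.6" --pt "14.6 -21.6 4.6" --pt "15.7 -23.4 4.6" --pt "15.7 -23.4 4.6" --pt "15.7 -23.4 4.6" --yaw '[0, 0, 0.3, 0.6, 0.9, 1.2, 1.5, 1.8, 2.1, 2.4, 2.7, 3.1, 3.5, 3.5, 3.5]' --jaw '[1, 1, 1, 1, 1, 1, 1, 1, 1, 1, 1, 1, 1, 1, 1]'

```text
t: 2.02
eef_pos: [615.1, -1.1, 328.9]
tcp_rot: [-2.653, 1.57, -2.652]
ft_force: [0.1, 0.3, -0.2]
opening: 0.006
```

Run:
```python
from cell import env
import cv2,pickle
s=env.state();c=env.read_camera("wrist");c2=env.read_camera("scene");print(s)
pickle.dump((s,c,c2),open("w1.pkl","wb"))
cv2.imwrite("pics/w1.png",c["frame"][:,:,::-1])
```

```text
{'t': 2.025, 'joints': array([-1.08829241e-01,  3.89067661e-01,  1.42010134e+00, -6.02456979e-04,
        1.33328169e+00, -1.68049795e+00]), 'qvel': array([ 0.02277863, -0.01428891,  0.00560565,  0.00016812, -0.00123108,
        0.00015952]), 'tau': array([-1.61259513e+00, -5.64557362e+01, -2.94134367e+01, -1.01713117e-01,
        5.36325225e-02, -5.35721728e-02]), 'eef_pos': array([615.07911325,  -1.07206855, 328.85127379]), 'tcp_rot': array([-2.65258105,  1.56975757, -2.65156667]), 'ft_force': array([ 0.1262497 ,  0.30507398, -0.17166297]), 'moment': array([ 0.04441728, -0.05696563,  0.02733377]), 'opening': 0.006092991070698276}
```

View pics/w1.png

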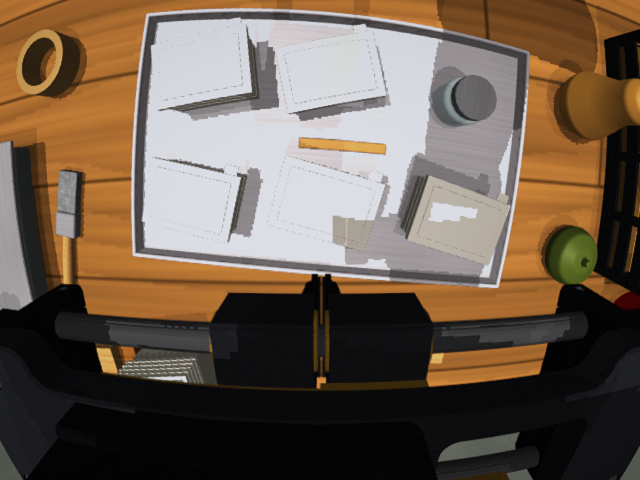

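The wrist view shows all five lids: about (203,66), (332,72), (192,200), (326,205) and (457,218). The jar is at (470,98) and the pencil at (342,146). I'll rectify it onto a horizontal plane.

Run:
```python
from h import *
import pickle
s,c,c2=pickle.load(open("w1.pkl","rb"))
# map: rows along x (370..720), cols: -y ; 
z=70;k=1.5
X,Y=np.meshgrid(np.arange(365,715,1/k),np.arange(270,-262,-1/k),indexing='ij')
uv=wproj(s,c,np.c_[X.ravel(),Y.ravel(),np.full(X.size,z)]).astype(np.float32)
im=cv2.remap(c["frame"][:,:,::-1].copy(),uv[:,0].reshape(X.shape),uv[:,1].reshape(X.shape),cv2.INTER_CUBIC)
print(im.shape)
g=im.astype(float)
g=np.clip((g-110)*1.7,0,255).astype(np.uint8)
cv2.imwrite("pics/rect1.png",g)
```

```text
(525, 798, 3)
```

View pics/rect1.png

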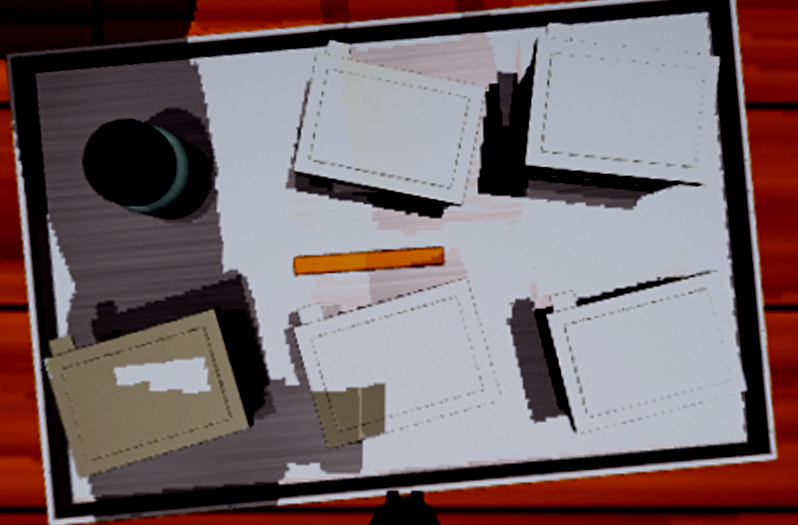

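Run:
```python
import cv2,numpy as np
g=cv2.imread("pics/rect1.png")
tiles=[]
# (c0,r0)
for c0,r0 in [(285,35),(515,15),(40,300),(285,272),(540,265)]:
    t=cv2.resize(g[r0:r0+180,c0:c0+215],None,fx=1.8,fy=1.8,interpolation=cv2.INTER_CUBIC);tiles.append(t)
cv2.imwrite("pics/t1.png",np.vstack([tiles[0],tiles[1]])[:, :]) 
cv2.imwrite("pics/t1.png",np.hstack([tiles[0],tiles[1]]))
cv2.imwrite("pics/t2.png",np.hstack([tiles[2],tiles[3]]))
cv2.imwrite("pics/t3.png",tiles[4])
im=cv2.imread("pics/scene0.png")
for n,(c0,r0) in enumerate([(240,240),(330,250)]):
    pass
```

```text
(no output)
```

View pics/t1.png

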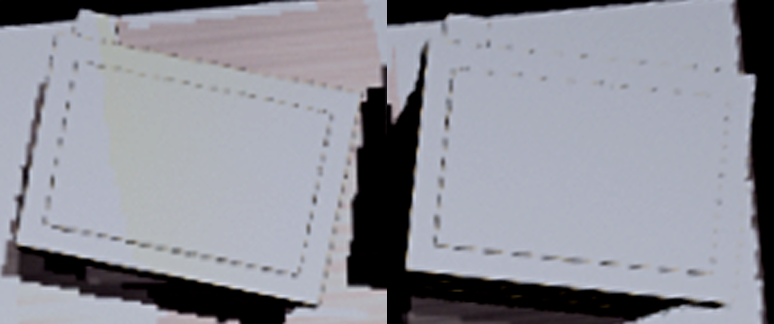

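View pics/t2.png

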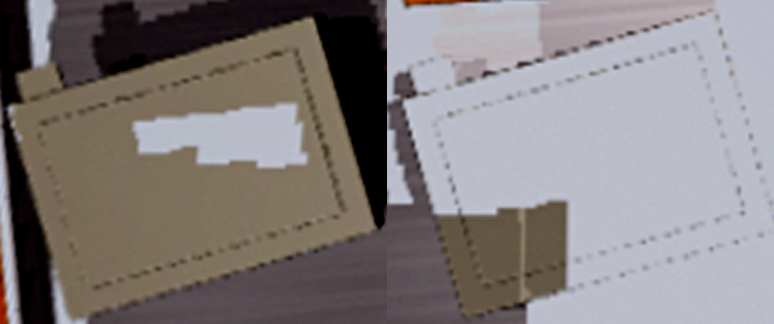

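View pics/t3.png

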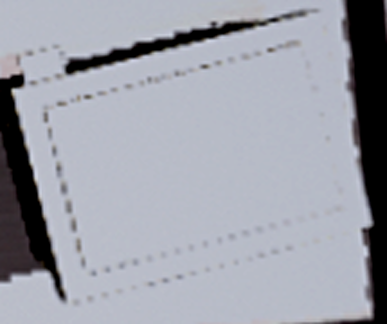

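```bash
cat > fit.py <<'E'
from h import *
import pickle
from scipy.optimize import least_squares
s,c,c2=pickle.load(open("w1.pkl","rb"))
k=1.5
T={'1':((285,35),[(78,64),(331,112),(298,275),(45,225)]),
'2':((515,15),[(63,69),(341,97),(325,272),(49,246)]),
'3':((40,300),[(40,122),(297,50),(345,213),(92,288)]),
'4':((285,272),[(49,118),(310,43),(356,213),(97,284)]),
'5':((540,265),[(44,106),(300,42),(343,208),(88,273)])}
def model(p,a=100,b=64):
    # corner order: +y end low-x , -y low-x, -y high-x, +y high-x
    x,y,z,t=p; L=np.array([[-b/2,a/2],[-b/2,-a/2],[b/2,-a/2],[b/2,a/2]])
    ct,st=np.cos(t),np.sin(t)
    return np.c_[x+L[:,0]*ct-L[:,1]*st,y+L[:,0]*st+L[:,1]*ct,np.full(4,z)]
if __name__=="__main__":
    im=cv2.resize(c2['frame'][200:390,205:505,::-1],None,fx=2.6,fy=2.6,interpolation=cv2.INTER_CUBIC)
    res={}
    for n,(o,q) in T.items():
        P=np.array([[365+(o[1]+r/1.8)/k,270-(o[0]+cc/1.8)/k,70] for cc,r in q])
        uv=wproj(s,c,P)
        m=P.mean(0)
        f=lambda p:(wproj(s,c,model(p))-uv).ravel()
        r=least_squares(f,[m[0],m[1],70,0.1]);res[n]=r.x
        f2=lambda p:(wproj(s,c,model([p[0],p[1],68,p[2]]))-uv).ravel()
        print(n,r.x.round(2),np.abs(r.fun).max().round(2),least_squares(f2,[m[0],m[1],0]).x.round(2))
        for col,(a,b) in {(0,0,255):(100,64),(0,200,0):(120,84)}.items():
            pp=(proj(c2,model(r.x,a,b))-[205,200])*2.6
            cv2.polylines(im,[np.round(pp).astype(int)],True,col,1)
    pickle.dump(res,open("res.pkl","wb"))
    cv2.imwrite("pics/ov1.png",im)
E
python3 fit.py
```

```text
1 [4.4654e+02 1.0880e+01 4.9890e+01 1.9000e-01] 0.27 [4.5032e+02 1.0470e+01 1.9000e-01]
2 [ 4.4130e+02 -1.4129e+02  8.2080e+01  9.0000e-02] 0.47 [ 4.3796e+02 -1.4580e+02  1.0000e-01]
3 [ 6.2847e+02  1.7402e+02  6.4160e+01 -2.8000e-01] 0.65 [ 6.2775e+02  1.7256e+02 -2.8000e-01]
4 [ 6.0707e+02  4.8000e+00  7.1300e+01 -2.7000e-01] 0.51 [ 6.0753e+02  4.8400e+00 -2.7000e-01]
5 [ 6.0088e+02 -1.6470e+02  6.2210e+01 -2.5000e-01] 0.51 [ 6.0015e+02 -1.6263e+02 -2.5000e-01]
```

View pics/ov1.png

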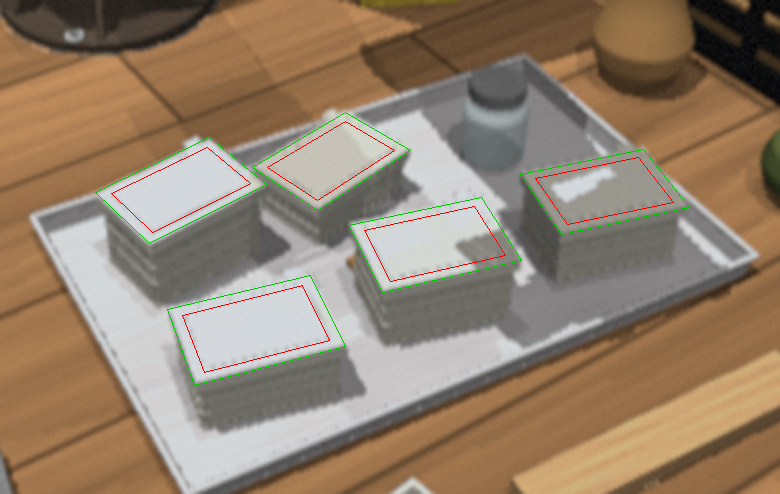

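The fitted outlines match the scene view. Lid tops, as (x, y, z, turn):

| Lid | x | y | z | turn |
|---|---|---|---|---|
| 1 | 447 | 11 | ~50–54 | 0.19 |
| 2 | 441 | -141 | ~82 | 0.09 |
| 3 | 628 | 174 | ~64 | -0.28 |
| 4 | 607 | 5 | ~71 | -0.27 |
| 5 | 601 | -165 | ~62 | -0.25 |

I'll start with the -y end of lid 4.

Emit:
apply_moves --pt "-0.4 -0.7 -2.2" --pt "-0.76 -1.4 -4.5" --pt "-0.76 -1.4 -6.8" --pt "-0.76 -1.4 -8.8" --pt "-0.76 -1.4 -9.7" --pt "-0.76 -1.4 -9.7" --pt "-0.76 -1.4 -9.7" --yaw '[0, 0, 0, 0, 0, 0, 0]' --jaw '[1, 1, 1, 1, 1, 1, 1]'

```text
t: 3.0
eef_pos: [596.4, -34.7, 88.3]
tcp_rot: [-0.507, 1.569, -0.504]
ft_force: [-0.3, -0.6, 0.9]
opening: 0.003
```

Emit:
apply_moves --pt "0 0 -0.08" --pt "0 0 -0.16" --pt "0 0 -0.24" --pt "0 0 -0.24" --yaw '[0, 0, 0, 0]' --jaw '[1, 1, 1, 1]'

```text
t: 3.5
eef_pos: [596.4, -34.7, 82.1]
tcp_rot: [-0.568, 1.569, -0.565]
ft_force: [-0.3, -0.3, 0.9]
opening: 0.002
```

Emit:
apply_moves --pt "0 0 -0.08" --pt "0 0 -0.16" --pt "0 0 -0.2" --pt "0 0 -0.2" --yaw '[0, 0, 0, 0]' --jaw '[1, 1, 1, 1]'

```text
t: 4.0
eef_pos: [596.3, -34.7, 77.0]
tcp_rot: [-0.593, 1.569, -0.59]
ft_force: [-0.4, -0.0, -0.8]
opening: 0.004
```

Emit:
apply_moves --pt "0 0 -0.04" --pt "0 0 -0.08" --pt "0 0 -0.08" --yaw '[0, 0, 0]' --jaw '[1, 1, 1]'

```text
t: 4.38
eef_pos: [596.3, -34.7, 75.0]
tcp_rot: [-0.653, 1.569, -0.649]
ft_force: [-0.2, 1.0, 0.4]
opening: 0.004
```

Emit:
apply_moves --pt "0 0 -0.04" --pt "0 0 -0.08" --pt "0 0 -0.08" --yaw '[0, 0, 0]' --jaw '[1, 1, 1]'

```text
t: 4.75
eef_pos: [596.4, -34.7, 73.7]
tcp_rot: [-0.512, 1.569, -0.508]
ft_force: [-3.1, -0.3, 9.7]
opening: 0.004
```

Emit:
apply_moves --pt "0 0 -0.04" --pt "0 0 -0.08" --pt "0 0 -0.08" --yaw '[0, 0, 0]' --jaw '[1, 1, 1]'

```text
t: 5.12
eef_pos: [596.5, -34.8, 72.9]
tcp_rot: [-0.46, 1.568, -0.456]
ft_force: [-4.4, 0.6, 14.5]
opening: 0.005
```

```bash
cat > avg.py <<'E'
from cell import env
import numpy as np,sys
F=[]
for i in range(6):
    F.append(env.state()['ft_force']);c=env.read_camera("scene")
s=env.state();F.append(s['ft_force']);F=np.array(F)
print(s['t'],s['eef_pos'].round(2),F.mean(0).round(2),F.std(0).round(2))
if len(sys.argv)>1:
    import cv2;cv2.imwrite("pics/"+sys.argv[1],c["frame"][:,:,::-1])
E
python3 avg.py p4.png
```

```text
5.425 [596.43 -34.77  72.91] [-4.53  0.46 14.55] [0.49 0.35 0.27]
```

Emit:
apply_moves --pt "0 0 0.1" --pt "0 0 0.1" --yaw '[0, 0]' --jaw '[1, 1]'

```text
t: 5.68
eef_pos: [596.6, -34.8, 75.6]
tcp_rot: [-0.411, 1.568, -0.407]
ft_force: [0.5, 0.1, -0.2]
opening: 0.004
```

```bash
python3 avg.py
```

```text
5.975 [596.4  -34.77  75.17] [-0.08 -0.14 -0.14] [0.67 0.43 0.57]
```

Lid 4 is stiff: no force at 75.2 and 14.5 N at 72.9, so it's home. Next is lid 5, at its +y end.

Emit:
apply_moves --pt "0 0 1" --pt "0.3 -1.7 1" --pt "0.6 -3.57 1" --pt "0.6 -3.57 0.4" --pt "0.6 -3.57 -0.1" --pt "0.6 -3.57 -0.15" --pt "0.6 -3.57 -0.15" --yaw '[0, 0, 0, 0, 0, 0, 0]' --jaw '[1, 1, 1, 1, 1, 1, 1]'

```text
t: 6.85
eef_pos: [611.4, -123.2, 71.4]
tcp_rot: [-0.508, 1.569, -0.503]
ft_force: [-0.8, 0.0, 0.7]
opening: 0.003
```

Emit:
apply_moves --pt "0 0 -0.08" --pt "0 0 -0.12" --pt "0 0 -0.12" --yaw '[0, 0, 0]' --jaw '[1, 1, 1]'

```text
t: 7.22
eef_pos: [611.4, -123.1, 68.5]
tcp_rot: [-0.486, 1.569, -0.481]
ft_force: [-0.7, -0.3, -0.4]
opening: 0.007
```

Emit:
apply_moves --pt "0 0 -0.04" --pt "0 0 -0.06" --pt "0 0 -0.06" --yaw '[0, 0, 0]' --jaw '[1, 1, 1]'

```text
t: 7.6
eef_pos: [611.4, -123.1, 66.9]
tcp_rot: [-0.498, 1.569, -0.493]
ft_force: [0.5, -0.4, 0.1]
opening: 0.004
```

Emit:
apply_moves --pt "0 0 -0.04" --pt "0 0 -0.06" --pt "0 0 -0.06" --yaw '[0, 0, 0]' --jaw '[1, 1, 1]'

```text
t: 7.98
eef_pos: [611.5, -123.1, 65.4]
tcp_rot: [-0.499, 1.569, -0.494]
ft_force: [0.1, 1.0, 0.5]
opening: 0.003
```

Emit:
apply_moves --pt "0 0 -0.03" --pt "0 0 -0.05" --pt "0 0 -0.05" --yaw '[0, 0, 0]' --jaw '[1, 1, 1]'

```text
t: 8.35
eef_pos: [611.5, -123.0, 64.2]
tcp_rot: [-0.474, 1.569, -0.469]
ft_force: [-0.2, 0.5, 1.7]
opening: 0.006
```

```bash
python3 avg.py
```

```text
8.65 [ 611.48 -123.09   64.22] [0.03 0.73 1.23] [0.57 0.37 0.55]
```

Emit:
apply_moves --pt "0 0 -0.03" --pt "0 0 -0.05" --pt "0 0 -0.05" --yaw '[0, 0, 0]' --jaw '[1, 1, 1]'

```text
t: 9.02
eef_pos: [611.5, -123.1, 63.0]
tcp_rot: [-0.469, 1.568, -0.464]
ft_force: [0.4, 1.7, 3.4]
opening: 0.007
```

```bash
python3 avg.py p5.png
```

```text
9.325 [ 611.49 -123.07   63.  ] [-0.09  1.61  2.94] [0.37 0.5  0.69]
```

Emit:
apply_moves --pt "0 0 -0.03" --pt "0 0 -0.05" --pt "0 0 -0.05" --yaw '[0, 0, 0]' --jaw '[1, 1, 1]'

```text
t: 9.7
eef_pos: [611.5, -123.0, 62.7]
tcp_rot: [-0.436, 1.568, -0.432]
ft_force: [-3.3, 2.5, 13.2]
opening: 0.008
```

```bash
python3 avg.py p5b.png
python3 - <<'E'
import cv2,numpy as np
a=[cv2.resize(cv2.imread(f"pics/{f}")[295:365,265:345],None,fx=4.9,fy=5,interpolation=cv2.INTER_CUBIC) for f in ["p4.png","p5b.png"]]
cv2.imwrite("pics/cmp5.png",np.hstack(a))
E
```

```text
10.0 [ 611.57 -123.03   62.74] [-2.61  2.43 13.23] [0.53 0.74 0.47]
```

View pics/cmp5.png

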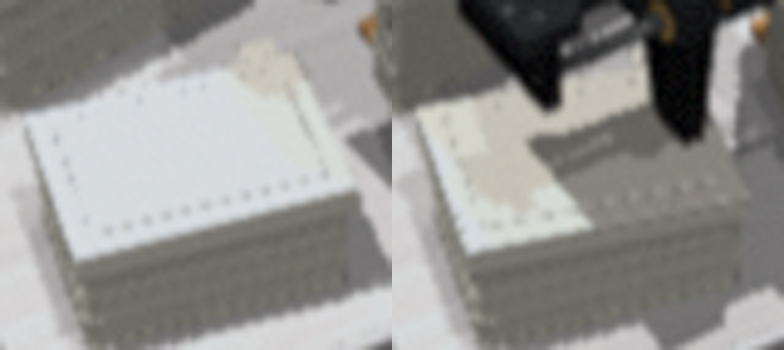

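Lid 5 rocks. Force rises only about 1–1.5 N/mm over 2–3 mm and then it stops hard at 62.7. In the picture its far end has risen. I'll press its middle at about (600.6, -163.8).

Emit:
apply_moves --pt "0 0 0.3" --pt "0 0 0.5" --pt "-0.22 -0.8 0.5" --pt "-0.44 -1.63 0.5" --pt "-0.44 -1.63 0.35" --pt "-0.44 -1.63 0.3" --yaw '[0, 0, 0, 0, 0, 0]' --jaw '[1, 1, 1, 1, 1, 1]'

```text
t: 10.75
eef_pos: [600.2, -164.2, 69.7]
tcp_rot: [-0.413, 1.569, -0.41]
ft_force: [-0.3, 0.3, 0.3]
opening: 0.005
```

```bash
python3 avg.py p5c.png
python3 - <<'E'
from cell import env
import cv2,pickle,sys
s=env.state();c=env.read_camera("wrist")
pickle.dump((s,c),open("w2.pkl","wb"))
cv2.imwrite("pics/w2.png",c["frame"][:,:,::-1])
E
```

```text
11.05 [ 600.7  -163.45   70.32] [-0.14  0.26  0.28] [0.39 0.42 0.45]
```

View pics/w2.png

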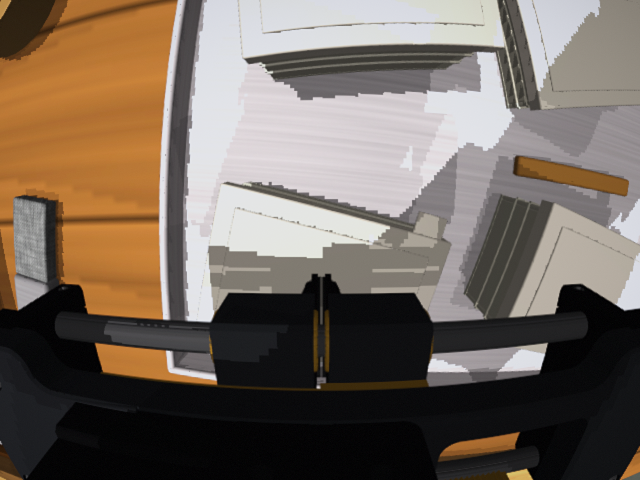

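The wrist view shows the fingers centred over lid 5, whose panel spans about columns 233–410 with the tips near (320,280). Descending.

Emit:
apply_moves --pt "0 0 -0.08" --pt "0 0 -0.16" --pt "0 0 -0.2" --pt "0 0 -0.2" --yaw '[0, 0, 0, 0]' --jaw '[1, 1, 1, 1]'

```text
t: 11.6
eef_pos: [600.7, -163.4, 65.6]
tcp_rot: [-0.393, 1.568, -0.388]
ft_force: [-1.0, 0.7, 4.5]
opening: 0.002
```

Emit:
apply_moves --pt "0 0 -0.04" --pt "0 0 -0.06" --pt "0 0 -0.06" --yaw '[0, 0, 0]' --jaw '[1, 1, 1]'

```text
t: 11.98
eef_pos: [600.7, -163.4, 64.7]
tcp_rot: [-0.388, 1.567, -0.382]
ft_force: [-3.1, 1.2, 7.1]
opening: 0.005
```

Emit:
apply_moves --pt "0 0 -0.03" --pt "0 0 -0.04" --pt "0 0 -0.04" --yaw '[0, 0, 0]' --jaw '[1, 1, 1]'

```text
t: 12.35
eef_pos: [600.7, -163.4, 64.3]
tcp_rot: [-0.407, 1.567, -0.401]
ft_force: [-2.5, 1.1, 7.9]
opening: 0.004
```

Emit:
apply_moves --pt "0 0 -0.06" --pt "0 0 -0.1" --pt "0 0 -0.1" --yaw '[0, 0, 0]' --jaw '[1, 1, 1]'

```text
t: 12.72
eef_pos: [600.7, -163.4, 62.3]
tcp_rot: [-0.404, 1.567, -0.399]
ft_force: [-2.7, 0.7, 7.0]
opening: 0.004
```

Emit:
apply_moves --pt "0 0 -0.06" --pt "0 0 -0.1" --pt "0 0 -0.1" --yaw '[0, 0, 0]' --jaw '[1, 1, 1]'

```text
t: 13.1
eef_pos: [600.8, -163.4, 61.7]
tcp_rot: [-0.418, 1.566, -0.413]
ft_force: [-6.7, 2.1, 21.3]
opening: 0.007
```

The lid gave way at about 7–8 N and then stopped hard at 61.7 with 21 N. I'll release it and recheck the end that rocked.

Emit:
apply_moves --pt "0 0 0.2" --pt "0 0 0.4" --pt "0.22 0.8 0.4" --pt "0.44 1.63 0.35" --pt "0.44 1.63 0.1" --pt "0.44 1.63 0.08" --pt "0.44 1.63 0.08" --yaw '[0, 0, 0, 0, 0, 0, 0]' --jaw '[1, 1, 1, 1, 1, 1, 1]'

```text
t: 13.98
eef_pos: [611.6, -122.8, 63.5]
tcp_rot: [-0.434, 1.566, -0.429]
ft_force: [-1.1, 0.3, 0.4]
opening: 0.005
```

```bash
python3 avg.py
```

```text
14.275 [ 611.78 -122.89   63.86] [-0.05 -0.44  0.06] [0.63 0.51 0.49]
```

Emit:
apply_moves --pt "0 0 -0.03" --pt "0 0 -0.05" --pt "0 0 -0.05" --yaw '[0, 0, 0]' --jaw '[1, 1, 1]'

```text
t: 14.65
eef_pos: [611.7, -122.9, 62.6]
tcp_rot: [-0.416, 1.566, -0.411]
ft_force: [-0.4, -0.4, -0.3]
opening: 0.005
```

```bash
python3 avg.py
```

```text
14.95 [ 611.77 -122.87   62.6 ] [ 0.09 -0.25 -0.23] [0.55 0.51 0.63]
```

Emit:
apply_moves --pt "0 0 -0.03" --pt "0 0 -0.06" --pt "0 0 -0.06" --yaw '[0, 0, 0]' --jaw '[1, 1, 1]'

```text
t: 15.32
eef_pos: [611.8, -122.9, 61.8]
tcp_rot: [-0.405, 1.565, -0.4]
ft_force: [-2.8, 0.4, 6.8]
opening: 0.003
```

```bash
python3 avg.py
```

```text
15.625 [ 611.82 -122.89   61.83] [-2.01  0.67  7.57] [0.51 0.57 0.73]
```

The end is stiff now: no force at 62.6 and 7.6 N at 61.8. Retreating for a last look.

Emit:
apply_moves --pt "0 0 0.5" --pt "0 0 2" --pt "0 0 4" --pt "0 1 6.5" --pt "0 3 8.5" --pt "0 4.9 10.6" --pt "0 4.9 10.6" --pt "0 4.9 10.6" --yaw '[0, 0, 0, 0, 0, 0, 0, 0]' --jaw '[1, 1, 1, 1, 1, 1, 1, 1]'

```text
t: 16.62
eef_pos: [611.8, 0.1, 327.4]
tcp_rot: [-0.369, 1.564, -0.363]
ft_force: [-0.3, 0.1, -1.1]
opening: 0.005
```

Run:
```python
from cell import env
from h import *
import pickle
s=env.state();c=env.read_camera("wrist");c2=env.read_camera("scene");print(s['t'],s['eef_pos'],s['ft_force'])
s0,c0,_=pickle.load(open("w1.pkl","rb"))
k=1.1;z=66
X,Y=np.meshgrid(np.arange(365,715,1/k),np.arange(270,-262,-1/k),indexing='ij')
out=[]
for S,C in((s0,c0),(s,c)):
    uv=wproj(S,C,np.c_[X.ravel(),Y.ravel(),np.full(X.size,z)]).astype(np.float32)
    im=cv2.remap(C["frame"][:,:,::-1].copy(),uv[:,0].reshape(X.shape),uv[:,1].reshape(X.shape),cv2.INTER_CUBIC)
    out.append(im[:,:])
cv2.imwrite("pics/final.png",cv2.resize(np.vstack(out),None,fx=.77,fy=.77))
```

```text
16.625 [6.11812467e+02 5.43739290e-02 3.27373823e+02] [-0.31767646  0.08147819 -1.06439253]
```

View pics/final.png

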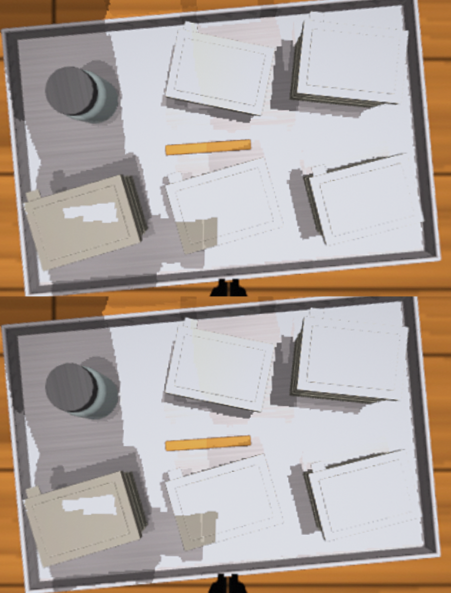

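Before (top) and after (bottom) look the same: tubs, jar and pencil haven't moved and the arm is clear. Handing in.

```bash
python3 -c "
from cell import env
print(env.job_done())"
```

```text
the job is handed in; nothing more can be done
None
```

The loose lid is now pressed fully home, and I handed the job in at about 17 s of the 48 s allowed. It was on the tub in the near-right corner of the pan (as the robot sees it, furthest out), its middle at about x 601, y -164.

- **Finding it:** I pressed the end of the outer-row middle tub first. It was stiff, with no force at 75.2 mm and 14.5 N at 72.9 mm, so that lid was home. The next lid rocked: its end went down 2–3 mm under about 3 N before stopping hard, and its far end rose in the picture. I stopped there, so the other three lids were not pressed.
- **Pressing it home:** I pressed its middle. It gave way at about 8 N, dropped about 4 mm and stopped hard; the force peaked near 21 N.
- **Last checks:** The end that had rocked now shows no force at 62.6 mm, where it gave 13 N before. It is stiff at 61.8 mm, with 7.6 N. The before and after overhead pictures show no visible movement of the tubs, jar or pencil, and the arm was clear of everything.
- **Disagreements:** Contact on both lids came about 3 mm higher than my camera estimate. Force readings were noisy by about 1 N, so I averaged several where it mattered.

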